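# Pedal can dispenser at the chip stand

### The job

Get one can out of the pedal dispenser: press the pedal firmly all the way down onto its rubber stop and hold it there about half a second, without overloading it, so that the lid rises and the can rolls out; then ease the pedal slowly back up so the lid comes down shut without slamming. After that, take the can from the front of the chute and set it down lying in the cardboard carton, and leave the bottle, the jar and the scraper where they are.

Things in the scene. Friction and masses are not known exactly. Their poses are not given: they have to be found in the camera images.
- dispenser: Red can dispenser, fixed, on a grey base plate 340 x 235 mm. Origin at table height under the middle of its box; x points to its back (away from chute), y to the left for one looking along x. Box: x -92 to +65, y -62 to +62 mm, 100 mm high in front, 135 mm behind. An open chute runs forward (-x), 112 mm wide inside, walls 36 mm high, gently sloping to two rubber end posts; the pedal is on the -y side.
- chute_front (a point): Point on the chute's floor, 13 mm above the table, at dispenser x -230, y 0 mm. A can that has rolled out lies here across the chute (its axis along dispenser y) against the posts, its centre about 26 mm above this point. Posts: inner face 26 mm further forward, 48 mm high, with 68 mm open between them, room for a finger in front of the can's middle.
- lid (a joint): Yellow lid, a frame of bars with a front lip that holds the can in, hinged at the back of the box. 0 rad = shut, grows as it rises: 3.2 rad per rad of pedal, 0.36 to 0.68 rad with the pedal on its stop. If the pressed pedal is let go or raised fast the lid slams; it must come down slower than 1.5 rad/s, i.e. the pad rises slower than 80 mm/s right to its top (it follows the hand up by itself).
- pedal: Pedal lever, right (-y) side. Origin on its pivot at dispenser x -60, y -85, z 75 mm; runs 170 mm forward to a black pad. Lid weight and spring push it up: 4 to 8 N at the pad to start, 6 to 11 N just short of the stop. A hidden rubber stop, set anew each time, meets the pad after 19 to 35 mm: feel for it. Then force climbs 4 to 6 N/mm. Home: at least 13 N held 0.4 s, 17 N is right; above 26 N is overload.
- pedal_pad (a point): Centre of the top face of the pedal pad (black with yellow stripes, 60 x 60 mm, 10 mm thick). At rest it is at dispenser x -230, y -120 mm, 80 mm above the table. Pushed down from above with the shut fingers; it swings down about the pivot 170 mm behind it.
- can_center (a point): Centre of the can: green tin with steel rims and a paper band, 52 mm diameter, 96 mm long, 0.2 to 0.4 kg, lying on its side with its axis across the dispenser (dispenser y). At the start it lies in the box behind the lip of the lid.
- can: The same can; origin at its centre, y along its axis (x and z turn as it rolls).
- carton: Open cardboard carton fixed to the table, 210 x 180 mm outside (x, y), 45 mm high, walls and floor 5 mm. Origin under its centre at table height. The can must be laid in gently: knocks on the carton above 40 N (a drop) dent it.
- sauce: Red bottle with white cap, 60 mm diameter, 170 mm high, standing left of the dispenser; origin under its foot. Must stay.
- jar: Amber jar, 64 mm diameter, 85 mm high, standing right of the dispenser; origin under its foot. Must stay.
- scraper: Scraper with a wooden handle, 200 mm long, lying left of the dispenser's chute along it; origin under its middle. Must stay.

How it is judged:
On the way, in this order (a step that is already met when the one before it is completed fails the run):
1. the fingers hold the pedal home on its stop (at least 13 N) with the lid up, for 0.4 s (contact force between the fingers and pedal above 13 N and value of joint lid above 0.3 rad), for 0.4 s.
2. the lid is shut again, the can lies at the front of the chute (value of joint lid below 0.04 rad and x of can_center in the frame of dispenser between -0.25 and -0.19 m and z of can_center in the frame of dispenser below 0.06 m), for 0.2 s.
At the end, for the whole second after the job is handed in: The can lies on its side on the floor of the carton (centre within 85 mm of the carton's centre along x and 70 mm along y, below 40 mm), at rest, and the lid is shut (under 0.04 rad) (x of can_center in the frame of carton between -0.085 and 0.085 m and y of can_center in the frame of carton between -0.07 and 0.07 m and z of can_center in the frame of carton below 0.04 m and angle between can's own y axis and vertical between 1.35 and 1.79 rad and linear speed of can below 0.03 m/s and value of joint lid below 0.04 rad); the robot touches nothing.
It fails at once if the lid comes down faster than 1.5 rad/s (slams) (velocity of joint lid below -1.5 rad/s).
It fails at once if the pedal is pushed with more than 26 N (contact force between pedal and the fingers above 26 N).
It fails at once if the can knocks on the carton with more than 40 N (contact force between can and carton above 40 N).
It fails at once if the bottle, jar or scraper is moved more than 20 mm or knocked over (distance of any of sauce, jar, scraper from where it was at the start of the episode above 0.02 m or angle between any of sauce, jar's own z axis and vertical above 0.4 rad).
It also fails if it takes over 67 s, if anything falls off the work surface, if the arm or the gripper's body presses on something with over 40 N, if the wrist force passes 120 N, or if a joint passes its speed limit or range.

### The arm

A 6-joint arm with a two-finger parallel gripper is mounted at the origin on the work surface. World frame = base frame: x ahead of the robot, y to its left, z up, the work surface at z = 0. Lengths are in m, angles in rad, forces in N, time in s.
With the tool pointing down it reaches from about 0.3 to 1 m from the base axis. Payload 5.1 kg.
Tool frame: the origin (TCP) lies at the very end of the fingers, on their centre line; the grasp point (between the pads) lies 19 mm behind it; z points along the fingers, y is the direction in which the jaws open and shut (so a half turn about z gives the same grasp; the last joint's range is limited). The gripper opens to 95 mm and grips with 3 to 60 N. Pads are 20 mm wide; open, the fingers measure 119 mm over their backs; the gripper's body (75 mm by 180 mm) begins 59 mm behind the grasp point.
Start: joints at [1.043, 0.124, 1.65, -0, 1.367, -0.083], TCP at [0.28, 0.587, 0.215] pointing down, gripper open.
Joint ranges: [-2.61, 2.61], [-1.02, 2.33], [0.03, 2.71], [-1.35, 4.49], [0.32, 2.68], [-2.91, 2.91]. Speed limits (rad/s): [2.57, 2.57, 3.14, 3.14, 3.14, 3.14].

### API

Orientations are given as a unit quaternion [x, y, z, w].
In Python, from station import state, get_image, camera_info, close_job gives the robot as it stands.
- The arm moves only by the tool drive_tool, never from a script. Its argument "rows" is a list of rows, each a list of 7 numbers: the shift along the world's x, y, z in mm, then the turn, a rotation vector about the world's x, y, z in degrees, then the finger opening in mm, from 0 to 95.1. A call has 1 to 12 rows; each row is the pose to reach, as a shift and turn from the pose commanded when the call began; what a row does not reach only later rows make up. A row lasts 1/8 s, in which the tool goes at most 62.5 mm and 10.7 degrees, less where a joint would pass 70% of its speed; a pose out of reach is approached as far as the arm can. A call with a gripper value outside its range is refused whole. The fingers move at their own pace and stop on an object; "grip_force" is the grip in N (left out, the last holds). Time passes only in rows, so rows that repeat a pose let the fingers close. It gives the time, the measured TCP pose, the force and the opening at its end, in the units of the state.
- state(): the state, without advancing time (a new reading comes with each control period).
- get_image(name): name is "side" or "top" or "wrist"; returns the picture (384x512x3 uint8, red, green, blue); there is no depth.
- camera_info(name): a dict with "K" (3x3 intrinsics, pixels), "k1" (the pictures are not rectified: a ray, as slopes to the right and down, at radius r is drawn at 1 + k1 r^2 times it, then the intrinsics apply), "rvec" (rotation vector, rad) and "tvec" (3), from world to camera coordinates, as OpenCV has them. Camera axes: x right, y down, z forward; pixel columns grow to the right and rows downward; lengths in m; the calibration is good to about 2 mm. A picture is of the moment at which its call begins: read the wrist's pose just before it. camera_info takes no time and is no camera call; for the wrist camera it gives the pose at the moment of the call.
- close_job(): hands the job in, once; it reports no verdict.
The state is a dict: "time_s": time; "joint_pos": joint angles; "dq": joint speeds; "tau": joint torques, N m; "position": TCP position; "tool_rot": TCP orientation; "contact_force": force on the tool from outside, world axes, zero at the start; "wrist_torque": the same for the moment, N m; "grip_width": finger opening in m.
Only numpy, scipy, OpenCV 4.12 (cv2) and the standard library are available. Lean on these libraries where they do the work, as an engineer would, in place of code of your own. Each camera call takes 0.05 s, during which the arm holds its last target. There are 200 camera calls.

## Working session

There is one attempt and no reset: what is moved stays moved. The work goes in short steps, Python scripts to look and compute and a tool call to move; the robot and the scene stay as the last step left them, time stands still between calls to the robot, and variables do not carry over. Pictures are saved under pics/ and viewed, about 8 in all and at most 12, crops included, and the job is handed in when it is done.

Besides the shell and the picture viewer there is one more tool, called after ">>>" by a JSON object that holds its "name" and its "arguments", one argument or row to a line. drive_tool: Moves the arm, as the interface text tells. Its arguments: {"type":"object","properties":{"rows":{"type":"array","items":{"type":"array","items":{"type":"number"}}},"grip_force":{"type":"number"}},"required":["rows"]}

```bash
mkdir -p pics; ls; cat > h.py <<'E'
import numpy as np, cv2
from station import state,get_image,camera_info,close_job
def ray(ci,uv):
    K=np.array(ci["K"],float);k1=ci["k1"]
    p=np.linalg.inv(K)@[uv[0],uv[1],1.];d=p[:2].copy()
    for _ in range(20): d=p[:2]/(1+k1*(d@d))
    R=cv2.Rodrigues(np.array(ci["rvec"],float))[0];t=np.array(ci["tvec"],float).ravel()
    return -R.T@t, R.T@np.array([d[0],d[1],1.])
def onplane(ci,uv,z):
    c,v=ray(ci,uv); return c+v*(z-c[2])/v[2]
def proj(ci,P):
    K=np.array(ci["K"],float);R=cv2.Rodrigues(np.array(ci["rvec"],float))[0]
    q=R@np.array(P,float)+np.array(ci["tvec"],float).ravel();d=q[:2]/q[2];d=d*(1+ci["k1"]*(d@d))
    return (K@[d[0],d[1],1])[:2]
def save(im,n): cv2.imwrite("pics/"+n,im[:,:,::-1])
E
python3 - <<'E'
from h import *
print(state())
for n in("top","side"):
    im=get_image(n);save(im,n+"0.png");ci=camera_info(n);print(n,ci,ray(ci,(256,192)))
E
```

```text
pics
{'time_s': 0.0, 'joint_pos': array([ 1.04341346e+00,  1.24484983e-01,  1.65164395e+00,  1.27073900e-05,
        1.36744558e+00, -8.25738050e-02]), 'dq': array([-0.00058428,  0.00030611, -0.00203359,  0.00177934, -0.00292704,
       -0.0005114 ]), 'tau': array([ 1.36443905e-03, -4.17618477e+01, -3.59924698e+01,  7.74700474e-02,
        4.92063398e-02, -1.88169538e-04]), 'position': array([0.27938233, 0.58621302, 0.21341781]), 'tool_rot': array([ 2.20576716e-01,  9.75369125e-01, -9.43331454e-04, -3.03482687e-04]), 'contact_force': array([-0.20789959,  0.56222192,  0.27347558]), 'wrist_torque': array([-0.01680352,  0.01354595,  0.0157264 ]), 'grip_width': 0.09520268615584293}
top {'K': array([[358.54113129,   0.        , 256.46763983],
       [  0.        , 358.54113129, 183.10435037],
       [  0.        ,   0.        ,   1.        ]]), 'k1': -0.06881921458286433, 'rvec': array([ 2.17372064, -2.16481605,  0.04654682]), 'tvec': array([0.00766705, 0.62418206, 1.00897985])} (array([ 0.54857312, -0.02134371,  1.05181479]), array([ 0.04847554,  0.03182289, -0.99862643]))
side {'K': array([[394.6769551 ,   0.        , 254.50915292],
       [  0.        , 394.6769551 , 193.46815782],
       [  0.        ,   0.        ,   1.        ]]), 'k1': -0.11445056592906974, 'rvec': array([ 2.34075731, -0.45903077,  0.20100225]), 'tvec': array([-0.58409913,  0.24936355,  1.12064196])} (array([ 0.30092895, -0.77014708,  0.9876779 ]), array([ 0.27719566,  0.63809844, -0.71834606]))
```

View pics/top0.png

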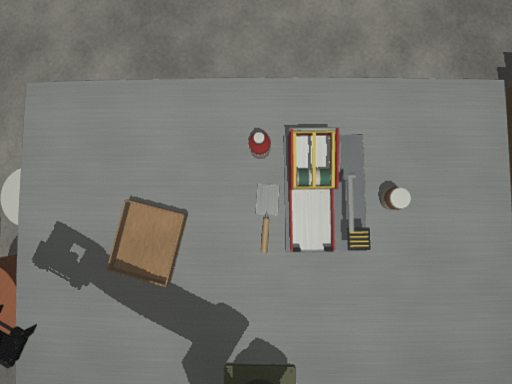

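View pics/side0.png

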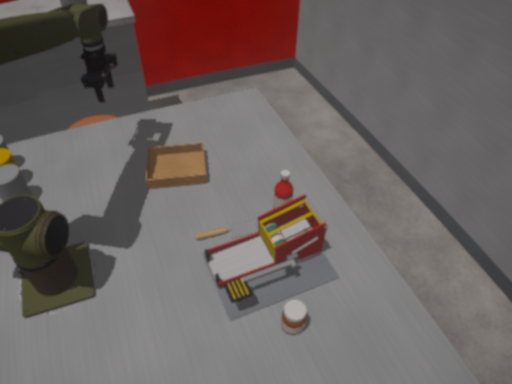

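Top view: dispenser centred near (313,165), chute down to (313,250), pad at (359,239), carton at (148,242), bottle (260,145), jar (397,198), scraper (266,215). Side view agrees. Next I'll measure pad, dispenser axis and carton.

```bash
python3 - <<'E'
from h import *
im=cv2.imread("pics/top0.png");ci=camera_info("top");hsv=cv2.cvtColor(im,cv2.COLOR_BGR2HSV)
cs=camera_info("side");ims=cv2.imread("pics/side0.png")
def m(lo,hi,box):
    k=cv2.inRange(hsv,np.array(lo),np.array(hi));z=np.zeros_like(k);x0,y0,x1,y1=box;z[y0:y1,x0:x1]=k[y0:y1,x0:x1];return z
# pad: yellow stripes or black, in box
k=m((0,0,0),(179,255,45),(340,222,380,258))|m((20,120,80),(35,255,255),(340,222,380,258))
k=cv2.morphologyEx(k,cv2.MORPH_CLOSE,np.ones((3,3)))
c=max(cv2.findContours(k,0,2)[0],key=cv2.contourArea);r=cv2.minAreaRect(c);print("pad",r,onplane(ci,r[0],.08))
print([onplane(ci,p,.08)[:2].round(4) for p in cv2.boxPoints(r)])
# carton
k=m((8,60,60),(22,255,255),(95,185,200,300));k=cv2.morphologyEx(k,cv2.MORPH_CLOSE,np.ones((5,5)))
c=max(cv2.findContours(k,0,2)[0],key=cv2.contourArea);r=cv2.minAreaRect(c);print("carton",r,onplane(ci,r[0],.045))
P=np.array([onplane(ci,p,.045)[:2] for p in cv2.boxPoints(r)]);print(P.round(4),np.linalg.norm(np.diff(P,axis=0),axis=1),P.mean(0))
# red walls
k=m((0,120,60),(8,255,255),(280,185,345,258))|m((172,120,60),(179,255,255),(280,185,345,258))
for row in (200,210,220,230,240):
    xs=np.where(k[row])[0]; L=xs[xs<313];R=xs[xs>313]
    print(row,L,R)
crop=cv2.resize(im[110:265,240:420],None,fx=4,fy=4,interpolation=cv2.INTER_CUBIC);cv2.imwrite("pics/c1.png",crop)
E
```

```text
pad ((359.0, 236.0), (10.0, 18.0), 90.0) [ 0.478327  -0.2677864  0.08     ]
[array([ 0.4917, -0.2437]), array([ 0.4917, -0.2922]), array([ 0.465 , -0.2919]), array([ 0.4649, -0.2434])]
carton ((146.47698974609375, 242.75486755371094), (65.33521270751953, 75.51622009277344), 14.620874404907227) [0.45216499 0.32040108 0.045     ]
[[0.3699 0.4392]
 [0.5786 0.3883]
 [0.5331 0.2036]
 [0.3279 0.2548]] [0.21485223 0.19018584 0.21150968] [0.4524106  0.32148601]
200 [289 290] [331 332]
210 [290 291] [331 332]
220 [290 291] [332 333]
230 [290 291] [332 333]
240 [290 291] [332 333]
```

View pics/c1.png

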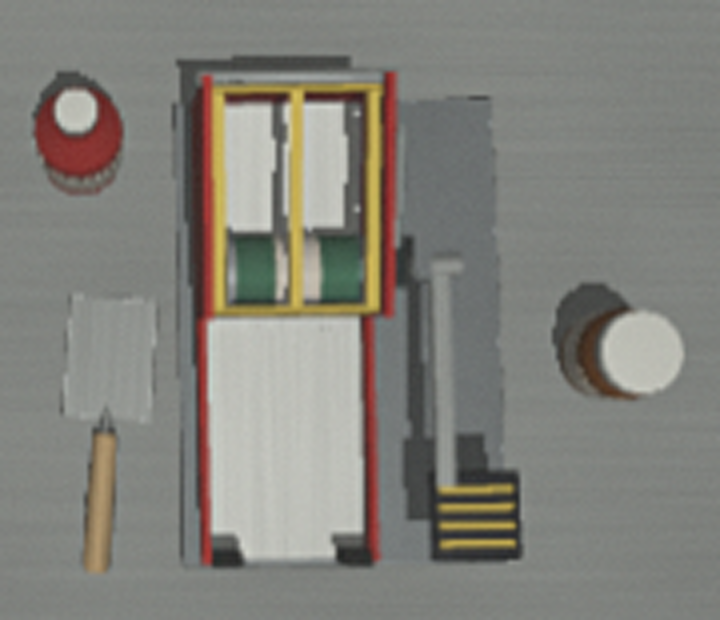

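Crop: pad quad (432,472)-(521,558) in crop pixels, posts at (228,550) and (355,550), walls nearly vertical; can visible behind the lip at (295,268).

```bash
python3 - <<'E'
from h import *
ci=camera_info("top");f=lambda p,z:onplane(ci,(240+(p[0]+.5)/4-.5,110+(p[1]+.5)/4-.5),z)[:2]
P=np.array([f(p,.08) for p in((432,472),(518,470),(521,558),(432,560))]);pad=P.mean(0);print("pad",P.round(4),pad)
z=.047
a=[f(p,z) for p in((206,320),(210,560),(369,320),(377,560))];print(np.round(a,4))
dl=a[0]-a[1];dr=a[2]-a[3];yl,yr=[np.degrees(np.arctan2(d[1],d[0])) for d in(dl,dr)];print("yaw walls",yl,yr)
box=[f(p,.135) for p in((204,75),(394,72))];print("boxback",np.round(box,4))
for yaw in (yl,yr,(yl+yr)/2):
    t=np.radians(yaw);R=np.array([[np.cos(t),-np.sin(t)],[np.sin(t),np.cos(t)]])
    o=pad-R@[-.23,-.12];print(yaw,"origin",o,"chute_front",o+R@[-.23,0], "wall mids", R.T@((a[1]+a[3])/2-o),R.T@((a[0]+a[2])/2-o),"back",[R.T@(b-o) for b in box])
s=state();q=s["tool_rot"];print(s["position"])
E
```

```text
pad [[ 0.5007 -0.2374]
 [ 0.5021 -0.2954]
 [ 0.4433 -0.2968]
 [ 0.4419 -0.2369]] [ 0.47200558 -0.26659358]
[[ 0.6044 -0.0877]
 [ 0.4377 -0.0904]
 [ 0.6047 -0.2017]
 [ 0.4382 -0.2061]]
yaw walls 0.9234793527486671 1.4955211535984507
boxback [[ 0.7585 -0.0811]
 [ 0.7607 -0.2041]]
0.9234793527486671 origin [ 0.70004166 -0.14290225] chute_front [ 0.47007154 -0.14660917] wall mids [-0.26215182 -0.00111336] [-0.09551808 -0.00028183] back [array([0.05940533, 0.06089229]), array([ 0.05961788, -0.06214227])]
1.4955211535984507 origin [ 0.69879538 -0.14063173] chute_front [ 0.46887373 -0.14663446] wall mids [-0.26096327 -0.00079829] [-0.09432953 -0.00163045] back [array([0.06119691, 0.05799389]), array([ 0.06018108, -0.06503666])]
1.2095002531735588 origin [ 0.69942136 -0.14176543] chute_front [ 0.4694726  -0.14662032] wall mids [-0.26155794 -0.00095434] [-0.09492212 -0.00095466] back [array([0.06030474, 0.05944532]), array([ 0.05990309, -0.06358876])]
[0.27939433 0.58623777 0.21349245]
```

>>> {"name": "drive_tool", "arguments": {
  "rows": [
    [8, -30, 0, 0, 0, -4, 0],
    [20, -85, 0, 0, 0, -9, 0],
    [32, -140, 0, 0, 0, -15, 0],
    [45, -198, 0, 0, 0, -20, 0],
    [58, -256, 0, 0, 0, -25, 0],
    [71, -314, 0, 0, 0, -30, 0],
    [84, -372, 0, 0, 0, -35, 0],
    [97, -430, 0, 0, 0, -40, 0],
    [110, -488, 0, 0, 0, -45, 0],
    [122, -540, 0, 0, 0, -50, 0],
    [133, -590, 0, 0, 0, -54, 0],
    [142, -630, 0, 0, 0, -57, 0]
  ]
}}

```text
time_s: 1.6
position: [0.4215, -0.0452, 0.2144]
tool_rot: [0.66, 0.751, -0.0, -0.0]
contact_force: [0.6, -0.0, 0.0]
grip_width: 0.0006
```

>>> {"name": "drive_tool", "arguments": {
  "rows": [
    [10, -45, -5, 0, 0, -1, 0],
    [20, -90, -20, 0, 0, -3, 0],
    [30, -140, -40, 0, 0, -5, 0],
    [40, -180, -55, 0, 0, -6.3, 0],
    [48, -210, -65, 0, 0, -6.3, 0],
    [50, -223, -70, 0, 0, -6.3, 0],
    [50, -223, -70, 0, 0, -6.3, 0],
    [50, -223, -70, 0, 0, -6.3, 0]
  ]
}}

```text
time_s: 2.6
position: [0.4717, -0.2654, 0.1451]
tool_rot: [0.699, 0.715, 0.0, 0.0]
contact_force: [0.5, -0.4, -0.4]
grip_width: 0.0004
```

```bash
python3 - <<'E'
from h import *
s=state();print(s["time_s"],s["position"],s["tool_rot"],s["contact_force"],s["grip_width"])
a=get_image("side");b=get_image("top")
A=cv2.resize(a[170:350,150:370],None,fx=2.5,fy=2.5);B=cv2.resize(b[170:290,280:420],None,fx=3.75,fy=3.75)
B=B[:450,:240+10];save(cv2.hconcat([A,B]),"p1.png")
E
```

```text
2.6 [ 0.47173444 -0.26541694  0.14506395] [6.99299372e-01 7.14828898e-01 1.49684888e-04 1.11021926e-04] [ 0.50232969 -0.39019231 -0.41394614] 0.00040789937965612564
```

View pics/p1.png

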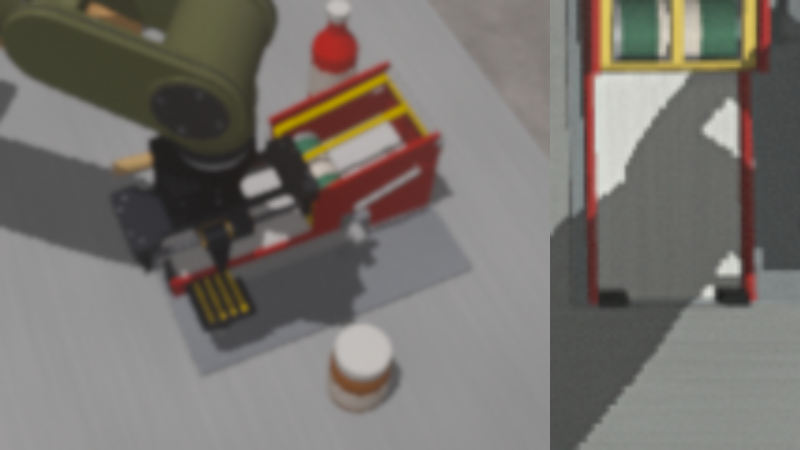

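Fingers stand above the pad (side view). Descending to contact, then feeling.

>>> {"name": "drive_tool", "arguments": {
  "rows": [
    [0, -1, -15, 0, 0, 0, 0],
    [0, -1, -35, 0, 0, 0, 0],
    [0, -1, -50, 0, 0, 0, 0],
    [0, -1, -57, 0, 0, 0, 0],
    [0, -1, -60, 0, 0, 0, 0],
    [0, -1, -62, 0, 0, 0, 0],
    [0, -1, -64, 0, 0, 0, 0],
    [0, -1, -66, 0, 0, 0, 0],
    [0, -1, -68, 0, 0, 0, 0],
    [0, -1, -70, 0, 0, 0, 0],
    [0, -1, -70, 0, 0, 0, 0]
  ]
}}

```text
time_s: 4.08
position: [0.4721, -0.2676, 0.0763]
tool_rot: [0.7, 0.715, -0.0, 0.0]
contact_force: [-3.2, 0.8, 6.1]
grip_width: 0.0004
```

>>> {"name": "drive_tool", "arguments": {
  "rows": [
    [0, 0, -2, 0, 0, 0, 0],
    [0, 0, -4, 0, 0, 0, 0],
    [0, 0, -6, 0, 0, 0, 0],
    [0, 0, -8, 0, 0, 0, 0],
    [0, 0, -10, 0, 0, 0, 0],
    [0, 0, -12, 0, 0, 0, 0],
    [0, 0, -12, 0, 0, 0, 0]
  ]
}}

```text
time_s: 4.95
position: [0.4724, -0.2677, 0.0647]
tool_rot: [0.7, 0.715, 0.0, 0.001]
contact_force: [-2.3, 2.7, 8.6]
grip_width: 0.0006
```

>>> {"name": "drive_tool", "arguments": {
  "rows": [
    [0, 0, -1.5, 0, 0, 0, 0],
    [0, 0, -3, 0, 0, 0, 0],
    [0, 0, -3, 0, 0, 0, 0]
  ]
}}

```text
time_s: 5.32
position: [0.4726, -0.2677, 0.0624]
tool_rot: [0.7, 0.715, 0.0, 0.001]
contact_force: [-4.4, 2.5, 11.9]
grip_width: 0.0006
```

>>> {"name": "drive_tool", "arguments": {
  "rows": [
    [0, 0, -1, 0, 0, 0, 0],
    [0, 0, -1, 0, 0, 0, 0]
  ]
}}

```text
time_s: 5.58
position: [0.4726, -0.2677, 0.062]
tool_rot: [0.7, 0.715, 0.0, 0.001]
contact_force: [-5.5, 3.9, 15.0]
grip_width: 0.0005
```

>>> {"name": "drive_tool", "arguments": {
  "rows": [
    [0, 0, -0.6, 0, 0, 0, 0],
    [0, 0, -0.6, 0, 0, 0, 0],
    [0, 0, -0.6, 0, 0, 0, 0],
    [0, 0, -0.6, 0, 0, 0, 0],
    [0, 0, -0.6, 0, 0, 0, 0],
    [0, 0, -0.6, 0, 0, 0, 0]
  ]
}}

```text
time_s: 6.32
position: [0.4726, -0.2677, 0.0617]
tool_rot: [0.7, 0.715, 0.0, 0.001]
contact_force: [-5.3, 4.4, 16.1]
grip_width: 0.0003
```

```bash
python3 - <<'E'
from h import *
s=state();print(s["time_s"],s["position"],s["contact_force"],s["wrist_torque"])
a=get_image("side");b=get_image("top")
A=cv2.resize(a[150:330,170:370],None,fx=2.5,fy=2.5);B=cv2.resize(b[110:260,280:345],None,fx=3,fy=3)
save(cv2.hconcat([A,B]),"p2.png");s=state();print(s["position"],s["contact_force"])
E
```

```text
6.325 [ 0.47262448 -0.26770802  0.06167024] [-5.25318078  4.44344235 16.06149454] [0.75752924 1.16158231 0.02861903]
[ 0.47263148 -0.2677155   0.06167696] [-6.79546639  4.30913019 16.64038704]
```

View pics/p2.png

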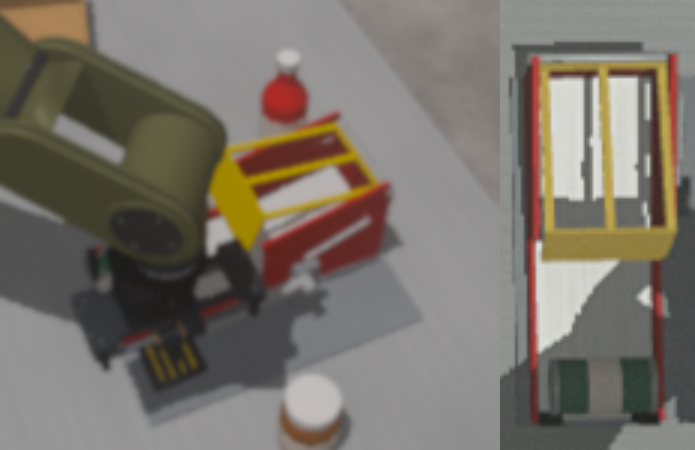

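Lid is up, the can lies at the posts. Easing up at 16 mm/s.

>>> {"name": "drive_tool", "arguments": {
  "rows": [
    [0, 0, 1, 0, 0, 0, 0],
    [0, 0, 3, 0, 0, 0, 0],
    [0, 0, 5, 0, 0, 0, 0],
    [0, 0, 7, 0, 0, 0, 0],
    [0, 0, 9, 0, 0, 0, 0],
    [0, 0, 11, 0, 0, 0, 0],
    [0, 0, 13, 0, 0, 0, 0],
    [0, 0, 15, 0, 0, 0, 0],
    [0, 0, 17, 0, 0, 0, 0],
    [0, 0, 19, 0, 0, 0, 0],
    [0, 0, 20.5, 0, 0, 0, 0],
    [0, 0, 22, 0, 0, 0, 0]
  ]
}}

```text
time_s: 7.92
position: [0.4721, -0.2676, 0.0809]
tool_rot: [0.7, 0.715, 0.0, 0.001]
contact_force: [0.1, -0.3, 0.0]
grip_width: 0.0005
```

>>> {"name": "drive_tool", "arguments": {
  "rows": [
    [0, 0, 1, 0, 0, 0, 0],
    [0, 0, 2, 0, 0, 0, 0],
    [0, 0, 3, 0, 0, 0, 0],
    [0, 0, 4.5, 0, 0, 0, 0],
    [0, 0, 6, 0, 0, 0, 0],
    [0, 0, 8, 0, 0, 0, 0],
    [0, 0, 10, 0, 0, 0, 0],
    [0, 0, 13, 0, 0, 0, 0]
  ]
}}

```text
time_s: 8.93
position: [0.4717, -0.2672, 0.0932]
tool_rot: [0.7, 0.715, 0.0, -0.0]
contact_force: [0.1, -0.8, -0.3]
grip_width: 0.0003
```

>>> {"name": "drive_tool", "arguments": {
  "rows": [
    [0, 0, 20, 0, 0, 0, 0],
    [0, 0, 55, 0, 0, 0, 0],
    [0, 0, 90, 0, 0, 0, 20],
    [0, 40, 97, 0, 0, 0, 85],
    [0, 80, 97, 0, 0, 0, 85],
    [-1, 110, 97, 0, 0, 0, 85],
    [-2, 120, 97, 0, 0, 0, 85],
    [-2, 120, 97, 0, 0, 0, 85],
    [-2, 120, 97, 0, 0, 0, 85]
  ]
}}

```text
time_s: 10.05
position: [0.4698, -0.1481, 0.1904]
tool_rot: [0.7, 0.714, -0.0, 0.0]
contact_force: [-0.1, -0.6, -0.2]
grip_width: 0.0651
```

```bash
python3 - <<'E'
from h import *
s=state();print(s["time_s"],s["position"],s["tool_rot"],s["grip_width"])
ci=camera_info("wrist");w=get_image("wrist");a=get_image("side")
save(cv2.hconcat([w[:, :],cv2.resize(a[150:342,200:344],None,fx=2,fy=2)]),"p3.png")
print(ci["K"][0],ray(ci,(256,192)))
print(proj(ci,(.470,-.147,.065)))
E
```

```text
10.05 [ 0.46983437 -0.14814735  0.19038758] [ 6.99859696e-01  7.14280282e-01 -8.08137629e-05  2.77883747e-04] 0.0651087491472454
[318.38144689   0.         253.50675596] (array([ 0.46937256, -0.07895809,  0.36028249]), array([ 0.01343896, -0.24600816, -0.96920847]))
[252.52921163 184.88877246]
```

View pics/p3.png

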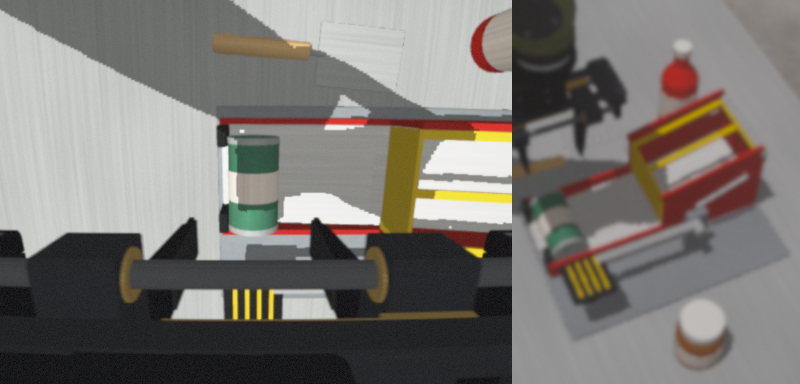

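Wrist view: can at (228–279,136–235), band centre (254,187) vs predicted (252.5,185): can centre ≈ (0.470,−0.148), directly under the tool; lid is flat shut. Descending around it.

>>> {"name": "drive_tool", "arguments": {
  "rows": [
    [0, 0, -20, 0, 0, 0, 85],
    [0, 0, -50, 0, 0, 0, 85],
    [0, 0, -85, 0, 0, 0, 85],
    [0, 0, -115, 0, 0, 0, 85],
    [0, 0, -135, 0, 0, 0, 85],
    [0, 0, -148, 0, 0, 0, 85],
    [0, 0, -157, 0, 0, 0, 85],
    [0, 0, -163, 0, 0, 0, 85],
    [0, 0, -166, 0, 0, 0, 85],
    [0, 0, -166, 0, 0, 0, 85]
  ]
}}

```text
time_s: 11.4
position: [0.47, -0.1474, 0.0243]
tool_rot: [0.7, 0.715, 0.0, 0.0]
contact_force: [1.0, 0.2, -0.1]
grip_width: 0.0852
```

>>> {"name": "drive_tool", "arguments": {
  "rows": [
    [0, 0, 0, 0, 0, 0, 60],
    [0, 0, 0, 0, 0, 0, 50],
    [0, 0, 0, 0, 0, 0, 40],
    [0, 0, 0, 0, 0, 0, 40],
    [0, 0, 0, 0, 0, 0, 40],
    [0, 0, 0, 0, 0, 0, 40],
    [0, 0, 0, 0, 0, 0, 40],
    [0, 0, 0, 0, 0, 0, 40]
  ],
  "grip_force": 25
}}

```text
time_s: 12.4
position: [0.4696, -0.1473, 0.0241]
tool_rot: [0.7, 0.715, -0.0, -0.0]
contact_force: [-1.3, 0.2, 3.1]
grip_width: 0.0516
```

>>> {"name": "drive_tool", "arguments": {
  "rows": [
    [0, 0, 3, 0, 0, 0, 40],
    [0, 0, 10, 0, 0, 0, 40],
    [0, 0, 25, 0, 0, 0, 40],
    [0, 0, 50, 0, 0, 0, 40],
    [0, 0, 80, 0, 0, 0, 40],
    [0, 0, 105, 0, 0, 0, 40],
    [0, 0, 115, 0, 0, 0, 40],
    [0, 0, 115, 0, 0, 0, 40]
  ]
}}

```text
time_s: 13.4
position: [0.47, -0.1474, 0.1398]
tool_rot: [0.7, 0.715, 0.0, 0.001]
contact_force: [0.7, -1.0, -4.8]
grip_width: 0.0514
```

>>> {"name": "drive_tool", "arguments": {
  "rows": [
    [0, 15, 2, 0, 0, -1, 40],
    [-2, 50, 3, 0, 0, -3, 40],
    [-4, 95, 3, 0, 0, -5, 40],
    [-6, 145, 3, 0, 0, -7, 40],
    [-8, 195, 3, 0, 0, -9, 40],
    [-10, 245, 3, 0, 0, -11, 40],
    [-12, 295, 3, 0, 0, -13, 40],
    [-14, 345, 3, 0, 0, -15, 40],
    [-16, 390, 3, 0, 0, -15, 40],
    [-18, 430, 3, 0, 0, -15, 40],
    [-18, 455, 3, 0, 0, -15, 40],
    [-18, 468, 3, 0, 0, -15, 40]
  ]
}}

```text
time_s: 14.9
position: [0.4506, 0.3213, 0.1402]
tool_rot: [0.786, 0.618, -0.002, -0.0]
contact_force: [0.5, 0.2, -4.2]
grip_width: 0.0516
```

>>> {"name": "drive_tool", "arguments": {
  "rows": [
    [0, 0, -5, 0, 0, 0, 40],
    [0, 0, -20, 0, 0, 0, 40],
    [0, 0, -40, 0, 0, 0, 40],
    [0, 0, -55, 0, 0, 0, 40],
    [0, 0, -63, 0, 0, 0, 40],
    [0, 0, -65, 0, 0, 0, 40],
    [0, 0, -65, 0, 0, 0, 40]
  ]
}}

```text
time_s: 15.78
position: [0.452, 0.3209, 0.0774]
tool_rot: [0.787, 0.617, 0.0, 0.0]
contact_force: [1.5, -0.2, -4.1]
grip_width: 0.0518
```

```bash
python3 - <<'E'
from h import *
s=state();print(s["time_s"],s["position"],s["tool_rot"],s["grip_width"],s["contact_force"])
w=get_image("wrist");a=get_image("side")
save(cv2.hconcat([w,cv2.resize(a[110:238,120:216],None,fx=3,fy=3)]),"p4.png")
E
```

```text
15.775 [0.45204827 0.32091865 0.07744607] [7.86851097e-01 6.17142769e-01 3.89286734e-04 5.11302411e-05] 0.05178640562216679 [ 1.45879704 -0.20389309 -4.13037387]
```

View pics/p4.png

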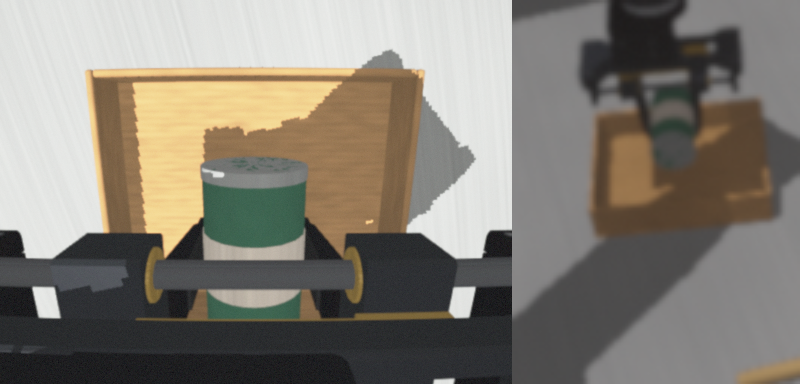

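Can level, aligned with and centred in the carton (carton 90–422 wide at rim, can 202–307). Lowering to contact.

>>> {"name": "drive_tool", "arguments": {
  "rows": [
    [0, 0, -8, 0, 0, 0, 40],
    [0, 0, -25, 0, 0, 0, 40],
    [0, 0, -40, 0, 0, 0, 40],
    [0, 0, -50, 0, 0, 0, 40],
    [0, 0, -55, 0, 0, 0, 40],
    [0, 0, -57, 0, 0, 0, 40],
    [0, 0, -59, 0, 0, 0, 40],
    [0, 0, -60, 0, 0, 0, 40],
    [0, 0, -61, 0, 0, 0, 40],
    [0, 0, -61, 0, 0, 0, 40]
  ]
}}

```text
time_s: 17.12
position: [0.4519, 0.3209, 0.0163]
tool_rot: [0.787, 0.617, 0.0, 0.0]
contact_force: [0.8, 1.2, -3.5]
grip_width: 0.0516
```

Slightly short of the floor; going down in half-mm steps.

>>> {"name": "drive_tool", "arguments": {
  "rows": [
    [0, 0, -0.5, 0, 0, 0, 40],
    [0, 0, -1, 0, 0, 0, 40],
    [0, 0, -1, 0, 0, 0, 40]
  ]
}}

```text
time_s: 17.5
position: [0.4519, 0.3209, 0.0162]
tool_rot: [0.787, 0.617, -0.0, 0.0]
contact_force: [-3.1, -2.1, 5.3]
grip_width: 0.0515
```

>>> {"name": "drive_tool", "arguments": {
  "rows": [
    [0, 0, 0, 0, 0, 0, 53],
    [0, 0, 0, 0, 0, 0, 56],
    [0, 0, 0, 0, 0, 0, 60],
    [0, 0, 0, 0, 0, 0, 66],
    [0, 0, 0, 0, 0, 0, 72],
    [0, 0, 0, 0, 0, 0, 72]
  ]
}}

```text
time_s: 18.25
position: [0.4517, 0.3207, 0.015]
tool_rot: [0.787, 0.617, -0.0, 0.0]
contact_force: [-0.2, -0.9, 0.4]
grip_width: 0.0716
```

>>> {"name": "drive_tool", "arguments": {
  "rows": [
    [0, 0, 3, 0, 0, 0, 72],
    [0, 0, 10, 0, 0, 0, 72],
    [0, 0, 25, 0, 0, 0, 72],
    [0, 0, 50, 0, 0, 0, 72],
    [0, 0, 90, 0, 0, 0, 72],
    [0, 0, 130, 0, 0, 0, 72],
    [0, 0, 160, 0, 0, 0, 72],
    [0, -40, 170, 0, 0, 0, 72],
    [0, -90, 170, 0, 0, 0, 72],
    [0, -140, 170, 0, 0, 0, 72],
    [0, -150, 170, 0, 0, 0, 72],
    [0, -150, 170, 0, 0, 0, 72]
  ]
}}

```text
time_s: 19.75
position: [0.452, 0.1707, 0.186]
tool_rot: [0.787, 0.617, 0.001, 0.0]
contact_force: [0.2, 0.4, 0.0]
grip_width: 0.0722
```

```bash
python3 - <<'E'
from h import *
s=state();print(s["time_s"],s["position"],s["grip_width"],s["contact_force"])
b=get_image("top");a=get_image("side");ci=camera_info("top")
save(cv2.hconcat([cv2.resize(b[100:310,90:430],None,fx=1.5,fy=1.5),cv2.resize(a[105:285,130:345],(285,315))]),"p5.png")
h=cv2.cvtColor(b,cv2.COLOR_RGB2HSV);k=cv2.inRange(h,np.array((60,80,20)),np.array((95,255,255)));k[:,:95]=0;k[:,200:]=0;k[:185]=0;k[300:]=0
c=np.vstack(cv2.findContours(k,0,2)[0]);r=cv2.minAreaRect(c);print(r,onplane(ci,r[0],.045))
E
```

```text
19.75 [0.45202929 0.17070815 0.18600029] 0.07217290228326743 [0.15349138 0.44918703 0.01104899]
((144.44119262695312, 238.7647247314453), (11.399174690246582, 25.70877456665039), 75.96376037597656) [0.46332363 0.32654459 0.045     ]
```

View pics/p5.png

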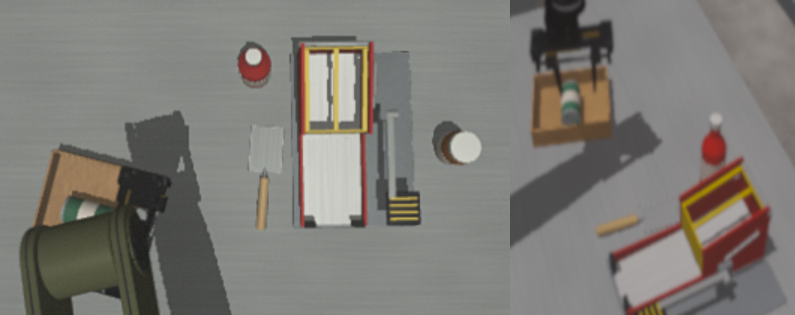

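The can lies centred in the carton (side view at (570,102)). The lid is shut, the pedal is back up, and the bottle, jar and scraper haven't moved. Handing in.

```bash
python3 -c "
from station import *
print(close_job())"
```

```text
the job is handed in; nothing more can be done
None
```

The can is lying in the carton, and I handed the job in at about 20 s of the 67 s allowed; the hand-in gives no verdict.

- **Pedal:** I felt the rubber stop after about 18 mm of pad travel. I held the pedal there at 15–16.6 N vertical (about 18.5 N in total) for roughly 0.75 s. The pictures showed the lid up and the can at the posts.
- **Lid:** I eased the pedal up at about 16 mm/s, and the later pictures show the lid flat shut.
- **Can:** I gripped it across its diameter at 25 N. I lowered it into the carton until the wrist force read about 5 N upward, then opened the fingers and moved clear.

**Last checks:** the side view shows the can lying in the middle of the carton, the lid shut and the bottle, jar and scraper unmoved. The gripper was clear of everything and the force read about zero. In the top view the arm hid part of the can, so its measured centre came out about 12 mm off the placing point. That is well inside the limits, and the side view showed no such offset.

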